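# Thread the return spring onto the fork striker's guide rod

### The job

Take the wide spring with the inward-bent tails and thread it over the fork striker's upright guide rod until it sits fully home on the seat at the rod's foot, upright, and let go. Its tails snag on the rod's two notched collars: do not force it (never more than about 20 N on the striker) but press lightly and twist until the tails drop through the notches. Leave everything else on the cart where it is.

Things in the scene. Friction and masses are not known exactly. Their poses are not given: they have to be found in the camera images.
- spring_mid (a point): The spring to fit, the wider and shorter of two: dark coil spring standing upright, 40 mm outside, 34 mm inside, 60 mm tall, 3 mm wire, about 80 g. Point: on its axis half-way up, 30 mm above its foot; z up. Grip it on its upper 36 mm, which are stiff. The lowest coil yields upwards: from 1.6 N, then 0.4 N per mm, up to 12 mm (about 6.5 N), where it is coil-bound and rigid.
- spring_foot (a point): Centre of the underside of the spring's lowest coil; same axes as the spring. 30 mm below the mid point when unloaded, nearer when compressed.
- spring_tail (a point): Middle of one of two wire tails, opposite one another at the spring's foot, bent inwards along the spring's own +y and -y axis: each 5 mm wide, the lowest 3.5 mm of the spring, ending 9.5 mm from the axis. Half a turn makes no difference. The spring starts with its tails within 25 degrees of the world's y direction.
- seat (a point): Foot of the fixed fork striker's upright guide rod, on its axis: top of a flat 52 mm disc, 22 mm above the cart top. Grey base plate 180 x 84 x 18 mm, from 48 mm behind the rod (-x) to 132 mm ahead (+x), with a black block (45 x 55 mm, top 44 mm above the cart) 65 to 111 mm along +x. x along the plate, z up. Shares axes with the next three points.
- rod_tip (a point): Top of the guide rod, on its axis, 66 mm above the seat. The rod is 14 mm thick, its last 10 mm tapered.
- upper_top (a point): On the rod's axis, level with the top of the upper collar, 50 mm above the seat. Collars: aluminium, 29 mm across, 4 mm thick, with two opposite notches, 8 mm wide inside to 14 mm at the rim; only there the spring's tails pass (about 0.15 rad to spare each way). Notch line: turned anticlockwise seen from above by 0.25 to 0.70 rad (not measured) from the base's y axis.
- lower_top (a point): On the rod's axis, level with the top of the lower collar, 26 mm above the seat. A like collar, but its notch line is turned clockwise seen from above by 0.25 to 0.70 rad (not measured) from the base's y axis. Between the collars the spring turns freely.
- plain_spring_mid (a point): A bystander: slimmer, taller plain spring, 29 mm outside diameter, 80 mm tall, standing; no tails. Point: on its axis, half-way up.
- bar: A bystander: nickel-plated glockenspiel bar 170 x 32 x 9 mm, lying flat, long along x; origin under its centre.
- speaker: A bystander: grey cone speaker, 100 mm across its foot, 110 mm tall; origin under its centre.
- block: A bystander: hardwood striking block 80 x 45 x 40 mm, long along x; origin under its centre.
- mute: A bystander: black ebony violin mute 32 x 16 x 28 mm, three prongs up; origin under its centre.
- tube0: A bystander: aluminium wind chime tube, 27 mm thick, 240 mm long along x, lying in a low wooden tray; origin under its centre.
- tube1: The second such tube, beside the first.
Things that resemble listed ones, but are neither listed nor needed, are in the scene too. What is shaped like the part that bears seat but purple is not meant.

How it is judged:
On the way:
1. the spring's tails are through the upper collar, the spring around the rod (z of spring_foot in the frame of seat below 0.04 m and horizontal distance between spring_foot and seat below 0.006 m), for 0.05 s.
At the end, for the whole second after the job is handed in: The spring stands around the rod at rest, its foot on the seat (within 3 mm in height, within 5 mm of the rod's axis), upright within 0.1 rad (z of spring_foot in the frame of seat between -0.003 and 0.003 m and horizontal distance between spring_foot and seat below 0.005 m and angle between spring_mid's own z axis and vertical below 0.1 rad and linear speed of spring below 0.01 m/s); the robot touches nothing.
It fails at once if the spring pressed on the striker with more than 20 N (contact force between spring and striker above 20 N).
It fails at once if fingers or arm pressing on the striker with more than 20 N (contact force between any of the fingers, the arm and striker above 20 N).
It fails at once if another thing on the cart moved by more than 20 mm (distance of any of plain_spring_mid, bar, speaker, block, mute, tube0, tube1 from where it was at the start of the episode above 0.02 m).
It also fails if it takes over 58 s, if anything falls off the work surface, if the arm or the gripper's body presses on something with over 40 N, if the wrist force passes 120 N, or if a joint passes its speed limit or range.

### The arm

A 6-joint arm with a two-finger parallel gripper is mounted at the origin on the work surface. World frame = base frame: x ahead of the robot, y to its left, z up, the work surface at z = 0. Lengths are in m, angles in rad, forces in N, time in s.
With the tool pointing down it reaches from about 0.35 to 0.725 m from the base axis. Payload 6 kg.
Tool frame: the origin (TCP) lies midway between the tips of the shut fingers; the grasp point (between the pads) lies 19 mm behind it; z points along the fingers, y is the line along which they close (so a half turn about z gives the same grasp; the last joint's range is limited). The gripper opens to 85 mm and grips with 20 to 120 N. Pads are 22 mm wide; open, the fingers measure 114 mm over their backs; the gripper's body (76 mm by 85 mm) begins 54 mm behind the grasp point. The pads swing forward as they close: fully open they stand 13 mm farther back than shut.
Start: joints at [-0.8, 0.04, 0.085, 0, -1.615, -0.334], TCP at [0.254, -0.544, 0.231] pointing down, gripper open.
Joint ranges: [-2.56, 2.56], [-1.29, 2.01], [-1.08, 1.49], [-3.29, 1.98], [-2.81, -0.18], [-2.99, 2.99]. Speed limits (rad/s): [2.57, 2.57, 3.01, 3.14, 3.14, 3.14].

### API

Orientations are given as a rotation vector (axis times angle).
In Python, from workcell import env, cams, order, finder gives the robot as it stands.
- The arm moves only by the shell command python3 -m inch 'ROWS'. ROWS is JSON, a list of rows, each an object with "offset": the shift along the tool's x, y, z in m, a list of three; "yaw": the turn about the tool's z in degrees; "claw": the gripper's target within -1 to 1 (shut at 1, half-way at 0, fully open at -1). In form: [{"offset": [dx, dy, dz], "yaw": yaw, "claw": claw}, ...]. A call has 1 to 20 rows; each row shifts and turns the commanded pose from where the row before left it, along the tool's axes as they then stand; what a row does not reach is not made up. A row lasts 1/10 s, in which the tool goes at most 50 mm and 8.59 degrees, less where a joint would pass 70% of its speed; a pose out of reach is approached as far as the arm can. A call with a gripper value outside its range is refused whole. The fingers move at their own pace and stop on an object; the grip force is fixed at half the most. Time passes only in rows, so rows that do not move let the fingers close. It gives the time, the measured TCP pose, the force, the opening and the grip force at its end, in the units of the state.
- env.read_state(): the state, without advancing time (a new reading comes with each control period).
- cams.snapshot(name): name is "scene" or "side" or "wrist"; returns the picture (480x640x3 uint8, red, green, blue); there is no depth.
- cams.camera_params(name): a dict with "fx", "fy", "cx", "cy" (pixels), "k1" (the pictures are not rectified: a ray, as slopes to the right and down, at radius r is drawn at 1 + k1 r^2 times it, then the intrinsics apply), "R" (3x3) and "t" (3): a world point X has camera coordinates R X + t; the wrist camera has in their place "hand_eye" (4x4, takes a point from camera to tool coordinates, whose origin is the TCP and whose axes are the flange's). Camera axes: x right, y down, z forward; pixel columns grow to the right and rows downward; lengths in m; the calibration is good to about 2 mm. A picture is of the moment at which its call begins: read the wrist's pose just before it. camera_params takes no time and is no camera call.
- order.job_done(): hands the job in; it is judged then, once.
Trained networks look in the newest picture that a camera, given by its name, has taken for a name from the list of things; names that differ only in an ending like _2 or _b are one class to them, and where a whole thing is asked for, a point or a joint stands for the part that bears it (a point fixed in the world has none). Each returns a list of dicts, best first, with "conf" (0 to 1); they miss things now and then, are a little off and sometimes report something else, mostly with a low value. They report only what shows in the picture. A call takes as long as a camera call. They do not tell look-alikes from the thing itself.
- finder.spot_in(camera, thing): "point" ([x, y, z] in m, in the coordinates of the camera as it stood for that picture, good to about 4 mm: the middle of the surface that is visible of it).
- finder.place_of(camera, thing): "point" ([x, y, z] in m, in the coordinates of the camera as it stood for that picture, good to about 4 mm: a listed point, or the origin of a listed thing).
The state is a dict: "clock": time; "joint_positions": joint angles; "qd": joint speeds; "joint_efforts": joint torques, N m; "tool_pos": TCP position; "ee_rot": TCP orientation; "force": force on the tool from outside, world axes, zero at the start; "moment": the same for the moment, N m; "finger_gap": finger opening in m; "finger_force": force on a finger pad.
Only numpy, scipy, OpenCV 4.12 (cv2) and the standard library are available. Lean on these libraries where they do the work, as an engineer would, in place of code of your own. Each camera call takes 0.05 s, during which the arm holds its last target. There are 200 camera calls.

## Working session

There is one attempt and no reset: what is moved stays moved. The work goes in short steps, Python scripts to look and compute and a shell command to move; the robot and the scene stay as the last step left them, time stands still between calls to the robot, and variables do not carry over. Pictures are saved under pics/ and viewed, at most 10 in all, crops included, and the job is handed in when it is done.

```bash
mkdir -p pics; ls; cat > h.py <<'E'
import numpy as np, cv2
from scipy.spatial.transform import Rotation as Ro
from workcell import env, cams, order, finder
def toworld(cam,p,st=None):
    c=cams.camera_params(cam); p=np.array(p)
    if cam=="wrist":
        q=np.array(c["hand_eye"])@np.r_[p,1]
        return Ro.from_rotvec(st["ee_rot"]).as_matrix()@q[:3]+np.array(st["tool_pos"])
    return np.array(c["R"]).T@(p-np.array(c["t"]))
def proj(cam,X,st=None):
    c=cams.camera_params(cam); X=np.atleast_2d(X)
    if cam=="wrist":
        T=np.eye(4);T[:3,:3]=Ro.from_rotvec(st["ee_rot"]).as_matrix();T[:3,3]=st["tool_pos"]
        M=np.linalg.inv(T@np.array(c["hand_eye"])); R,t=M[:3,:3],M[:3,3]
    else: R,t=np.array(c["R"]),np.array(c["t"])
    p=X@R.T+t; s=p[:,:2]/p[:,2:]; s=s*(1+c["k1"]*(s**2).sum(1,keepdims=True))
    return s*[c["fx"],c["fy"]]+[c["cx"],c["cy"]]
def snap(cam,fn=None):
    st=env.read_state(); im=cams.snapshot(cam)
    if fn: cv2.imwrite("pics/"+fn,im[:,:,::-1])
    return st,im
E
python3 - <<'E'
from h import *
for cam in ("scene","side"):
    st,im=snap(cam,cam+"0.png")
    for n in ("spring_mid","seat","rod_tip","plain_spring_mid"):
        for d in finder.place_of(cam,n)[:3]:
            w=toworld(cam,d["point"]); print(cam,n,round(d["conf"],2),w.round(4),proj(cam,w).round())
print(st)
E
```

```text
pics
scene spring_mid 0.84 [ 0.4587 -0.1251  0.0255] [[249. 319.]]
scene spring_mid 0.25 [0.6675 0.3711 0.0043] [[441. 193.]]
scene seat 0.85 [0.2833 0.1036 0.0193] [[241. 205.]]
scene seat 0.64 [0.5192 0.1456 0.0221] [[340. 233.]]
scene rod_tip 0.68 [0.2821 0.101  0.0879] [[236. 187.]]
scene rod_tip 0.56 [0.5127 0.1416 0.0832] [[337. 217.]]
scene plain_spring_mid 0.75 [ 0.5235 -0.3209  0.0436] [[215. 422.]]
side spring_mid 0.62 [ 0.463  -0.1264  0.0317] [[395. 238.]]
side seat 0.94 [0.2826 0.0967 0.023 ] [[392. 347.]]
side seat 0.58 [0.5149 0.1368 0.0239] [[286. 287.]]
side rod_tip 0.94 [0.5165 0.142  0.0878] [[282. 263.]]
side rod_tip 0.86 [0.2869 0.1011 0.0854] [[392. 322.]]
side plain_spring_mid 0.61 [ 0.5246 -0.3198  0.0426] [[428. 189.]]
{'clock': 0.25, 'joint_positions': array([-8.00303999e-01,  4.05049718e-02,  8.43634444e-02, -1.92373263e-04,
       -1.61550936e+00, -3.33690566e-01]), 'qd': array([-0.00139597, -0.00166591,  0.00349209,  0.00213565,  0.00207732,
       -0.00032883]), 'joint_efforts': array([ 2.87178780e-03, -3.67624605e+01,  3.47008431e+01,  6.92169964e+00,
       -3.37571873e-03, -1.42674727e-05]), 'tool_pos': array([ 0.25379359, -0.54350849,  0.23081017]), 'ee_rot': array([ 6.80636357e-01, -3.06668372e+00, -1.30111478e-03]), 'force': array([0.82088845, 0.25995013, 0.12932179]), 'moment': array([ 0.03254051, -0.04262023, -0.00021635]), 'finger_force': 0.0, 'finger_gap': 0.08582279341343867}
```

View pics/scene0.png

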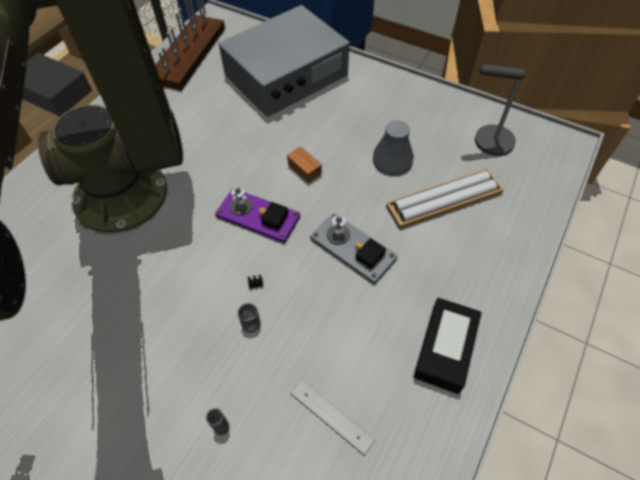

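```bash
python3 - <<'E'
from h import *
st=env.read_state(); print(Ro.from_rotvec(st["ee_rot"]).as_matrix().round(3)); print(np.array(cams.camera_params("wrist")["hand_eye"]).round(3))
E
```

```text
[[-0.906 -0.423 -0.   ]
 [-0.423  0.906  0.   ]
 [ 0.     0.    -1.   ]]
[[ 0.    -0.953 -0.304  0.078]
 [ 1.     0.001 -0.     0.001]
 [ 0.    -0.304  0.953 -0.143]
 [ 0.     0.     0.     1.   ]]
```

The picture shows the grey striker's rod at about (338,225) and its purple look-alike at (240,200). The wide spring is at (249,319), the slim spring at (217,421) and the mute at (255,282). I'll put the wrist camera straight above the wide spring.

```bash
python3 -m inch '[{"offset":[-0.036,0.0215,0],"yaw":0,"claw":-1},{"offset":[-0.036,0.0215,0],"yaw":0,"claw":-1},{"offset":[-0.036,0.0215,0],"yaw":0,"claw":-1},{"offset":[-0.036,0.0215,0],"yaw":0,"claw":-1},{"offset":[-0.036,0.0215,0],"yaw":0,"claw":-1},{"offset":[-0.036,0.0215,0],"yaw":0,"claw":-1},{"offset":[-0.036,0.0215,0],"yaw":0,"claw":-1},{"offset":[-0.036,0.0215,0],"yaw":0,"claw":-1},{"offset":[-0.036,0.0215,0],"yaw":0,"claw":-1},{"offset":[-0.036,0.0215,0],"yaw":0,"claw":-1},{"offset":[-0.036,0.0215,0],"yaw":0,"claw":-1},{"offset":[-0.036,0.0215,0],"yaw":0,"claw":-1},{"offset":[0,0,0],"yaw":8.4,"claw":-1},{"offset":[0,0,0],"yaw":8.4,"claw":-1},{"offset":[0,0,0],"yaw":8.2,"claw":-1},{"offset":[0,0,0],"yaw":0,"claw":-1}]'
python3 - <<'E'
from h import *
st,im=snap("wrist","w1.png")
print(st["joint_positions"].round(3),st["tool_pos"].round(4),Ro.from_rotvec(st["ee_rot"]).as_matrix().round(3).tolist())
for n in ("spring_mid","spring_tail","spring_foot","mute"):
    for d in finder.place_of("wrist",n)[:3]:
        w=toworld("wrist",d["point"],st); print(n,round(d["conf"],2),w.round(4),proj("wrist",w,st).round())
big=cv2.resize(im[:,:,::-1],(800,600),interpolation=cv2.INTER_CUBIC); cv2.imwrite("pics/w1b.png",big)
E
```

```text
clock: 2.1
tool_pos: [0.5362, -0.1269, 0.2313]
ee_rot: [-0.001, -3.142, -0.0]
force: [0.4, 0.8, 0.3]
finger_gap: 0.0851
finger_force: 0.0
[ 0.132 -0.09  -0.043 -0.    -1.618 -1.703] [ 0.5362 -0.1269  0.2313] [[-1.0, 0.0, -0.0], [0.0, 1.0, 0.0], [0.0, 0.0, -1.0]]
spring_mid 0.83 [ 0.4561 -0.1206  0.0295] [[330.  95.]]
spring_tail 0.55 [ 0.4612 -0.112   0.0012] [[340. 102.]]
spring_foot 0.61 [ 0.4589 -0.1246 -0.0012] [[325.  99.]]
mute 0.77 [ 0.4206 -0.0431  0.0015] [[425.  51.]]
```

View pics/w1b.png

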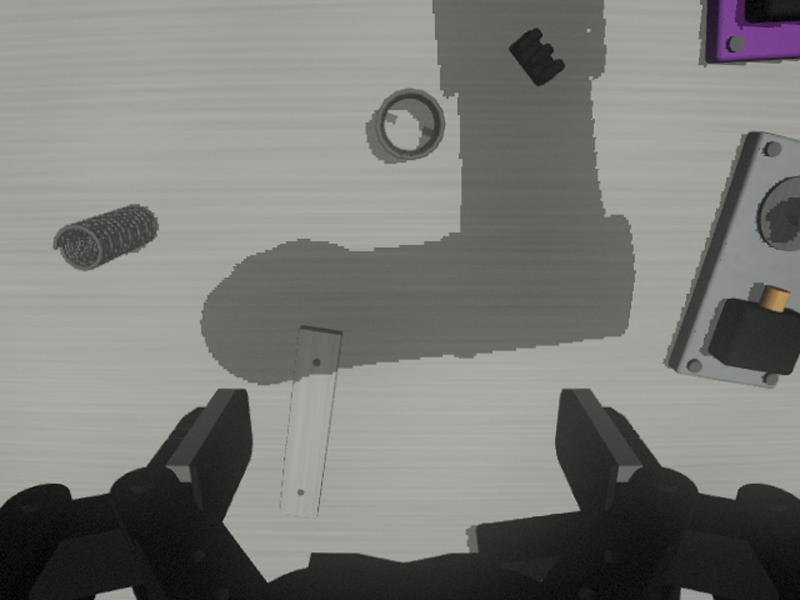

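From above, the spring's bore is at (410,124) in the 800 px picture, with its tails at about (390,118) and (427,130), i.e. turned about 18° clockwise from world y. The striker plate is turned about 19° clockwise too. The mute, at (537,57), is close by.

```bash
cat >> h.py <<'E'
def ray(cam,uv,z,st):
    """world point(s) at height z seen at pixel uv (wrist)"""
    c=cams.camera_params(cam)
    K=np.array([[c["fx"],0,c["cx"]],[0,c["fy"],c["cy"]],[0,0,1.]])
    n=cv2.undistortPoints(np.array(uv,float).reshape(-1,1,2),K,np.array([c["k1"],0,0,0.]),None)[:,0] if 1 else 0
    out=[]
    for a in n:
        A=toworld(cam,[0,0,0],st);B=toworld(cam,[a[0],a[1],1],st)
        out.append(A+(B-A)*(z-A[2])/(B[2]-A[2]))
    return np.array(out)
E
python3 - <<'E'
from h import *
st=env.read_state()
print(ray("wrist",np.array([[410,124]])*.8,.06,st).round(4), ray("wrist",np.array([[390,118],[427,130]])*.8,.003,st).round(4))
e=ray("wrist",np.array([[750,133],[670,365]])*.8,.018,st); d=e[1]-e[0]; print(e.round(4),np.degrees(np.arctan2(d[1],d[0])))
E
```

```text
[[ 0.4589 -0.1233  0.06  ]] [[ 0.4552 -0.136   0.003 ]
 [ 0.4629 -0.1112  0.003 ]]
[[0.461  0.1024 0.018 ]
 [0.6289 0.0728 0.018 ]] -10.002808289416633
```

```bash
python3 -m inch '[{"offset":[0.039,0.002,0],"yaw":0,"claw":-0.5},{"offset":[0.038,0.001,0],"yaw":0,"claw":-0.5},{"offset":[0,0,0.03],"yaw":-5,"claw":-0.5},{"offset":[0,0,0.035],"yaw":-5,"claw":-0.5},{"offset":[0,0,0.03],"yaw":0,"claw":-0.5},{"offset":[0,0,0],"yaw":0,"claw":-0.5}]'
python3 - <<'E'
from h import *
st,im=snap("wrist","w2.png")
for n in ("spring_mid","spring_foot"):
    for d in finder.place_of("wrist",n)[:2]:
        w=toworld("wrist",d["point"],st); print(n,round(d["conf"],2),w.round(4),proj("wrist",w,st).round())
E
```

```text
clock: 2.95
tool_pos: [0.4567, -0.1239, 0.132]
ee_rot: [0.275, -3.122, -0.002]
force: [0.0, -0.1, -0.4]
finger_gap: 0.0644
finger_force: 0.0
spring_mid 0.98 [ 0.4596 -0.1208  0.0316] [[326. 240.]]
spring_foot 0.52 [ 0.4607 -0.125  -0.0026] [[319. 225.]]
```

View pics/w2.png

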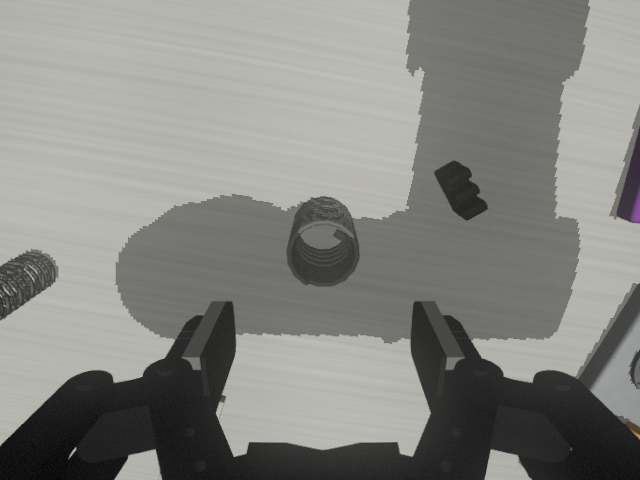

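The spring's rim is centred at about (323,253), between the fingers and close to the estimate. The mute at (460,190) is clear of them. Next I descend and grip.

```bash
python3 -m inch '[{"offset":[-0.002,0.001,0.03],"yaw":0,"claw":-0.5},{"offset":[0,0,0.03],"yaw":0,"claw":-0.5},{"offset":[0,0,0.03],"yaw":0,"claw":-0.5},{"offset":[0,0,0.02],"yaw":0,"claw":-0.5},{"offset":[0,0,0],"yaw":0,"claw":-0.5},{"offset":[0,0,0],"yaw":0,"claw":0.5},{"offset":[0,0,0],"yaw":0,"claw":0.5},{"offset":[0,0,0],"yaw":0,"claw":0.5},{"offset":[0,0,0],"yaw":0,"claw":0.5}]'
```

```text
clock: 4.0
tool_pos: [0.4622, -0.1228, 0.0279]
ee_rot: [-0.275, 3.126, -0.0]
force: [0.9, -0.3, 2.1]
finger_gap: 0.039
finger_force: 60.0
```

```bash
python3 -m inch '[{"offset":[0,0,-0.03],"yaw":0,"claw":0.5},{"offset":[0,0,-0.045],"yaw":0,"claw":0.5},{"offset":[0,0,-0.045],"yaw":0,"claw":0.5},{"offset":[0,0,-0.05],"yaw":0,"claw":0.5},{"offset":[-0.022,0.0314,0],"yaw":0,"claw":0.5},{"offset":[-0.022,0.0314,0],"yaw":0,"claw":0.5},{"offset":[-0.022,0.0314,0],"yaw":0,"claw":0.5},{"offset":[-0.022,0.0314,0],"yaw":0,"claw":0.5},{"offset":[-0.022,0.0314,0],"yaw":0,"claw":0.5},{"offset":[-0.022,0.0314,0],"yaw":0,"claw":0.5},{"offset":[-0.022,0.0314,0],"yaw":0,"claw":0.5},{"offset":[-0.022,0.0314,0],"yaw":0,"claw":0.5},{"offset":[0,0,0],"yaw":0,"claw":0.5},{"offset":[0,0,0],"yaw":0,"claw":0.5}]'
python3 - <<'E'
from h import *
st,im=snap("wrist","w3.png")
print(st["joint_positions"].round(3),st["tool_pos"].round(4))
for n in ("seat","rod_tip","upper_top","lower_top","spring_foot","spring_mid"):
    for d in finder.place_of("wrist",n)[:2]:
        w=toworld("wrist",d["point"],st); print(n,round(d["conf"],2),w.round(4),proj("wrist",w,st).round())
u,v=proj("wrist",[[.515,.141,.07]],st)[0].astype(int)
c=im[max(v-90,0):v+90,u-110:u+110,::-1]; cv2.imwrite("pics/w3c.png",cv2.resize(c,None,fx=3,fy=3,interpolation=cv2.INTER_CUBIC)); print(u,v,c.shape)
E
```

```text
clock: 5.4
tool_pos: [0.5903, 0.1558, 0.1954]
ee_rot: [0.276, -3.128, 0.001]
force: [0.5, -0.2, -0.4]
finger_gap: 0.0387
finger_force: 60.6
[ 0.586  0.069  0.049 -0.    -1.554 -1.98 ] [0.5903 0.1558 0.1954]
seat 0.87 [0.5099 0.1459 0.0227] [[328.  94.]]
rod_tip 0.82 [0.5124 0.143  0.0862] [[324.  97.]]
rod_tip 0.58 [0.5128 0.1448 0.0197] [[326.  98.]]
upper_top 0.69 [0.5141 0.1452 0.0712] [[327. 100.]]
lower_top 0.94 [0.5143 0.1474 0.0505] [[330. 101.]]
spring_mid 0.84 [0.5852 0.158  0.1986] [[330. 308.]]
319 100 (180, 220, 3)
```

View pics/w3c.png

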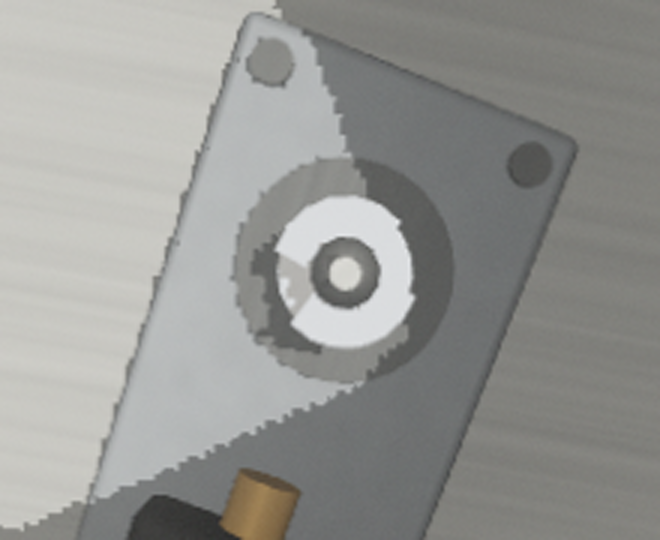

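View pics/w3.png

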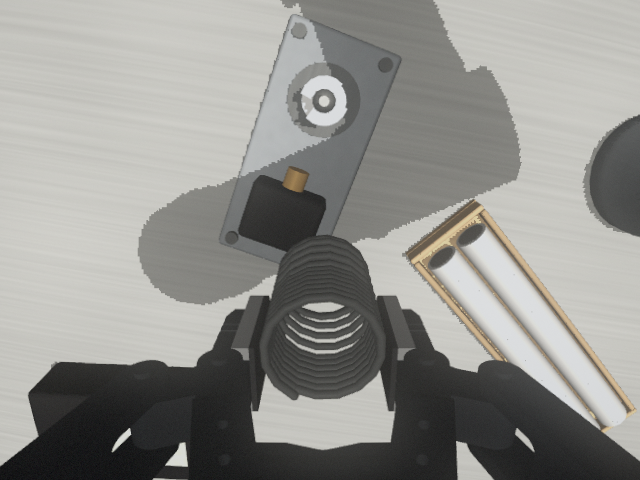

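In the close view (crop 3x) the rod is at (345,272). The upper collar's notches are at about (288,288) on the left and (407,258) on the right. In the full view the spring hangs upright between the pads, its rim centred at (323,350).

```bash
python3 - <<'E'
from h import *
st=env.read_state(); R=Ro.from_rotvec(st["ee_rot"]).as_matrix(); p=np.array(st["tool_pos"])
C=lambda l: np.array(l,float)/3+[209,10]
g=lambda P: np.degrees(np.arctan2(P[1],P[0]))
print("tool y ang-90",g(R[:,1])-90)
rod=ray("wrist",C([[345,272]]),.088,st)[0]; print("rod",rod.round(4), "collar ctr", ray("wrist",C([[345,271]]),.072,st)[0].round(4))
P=ray("wrist",C([[288,288],[407,258]]),.072,st); print("notch",g(P[1]-P[0])-90)
E=ray("wrist",C([[245,18],[100,480],[577,145],[430,535]]),.018,st); print("base",g(E[1]-E[0]),g(E[3]-E[2]))
z0=p[2]-.0279
for uv,z in (((323.5,350),z0+.0585),):
    s=ray("wrist",[uv],z,st)[0]; print("spring top tool xy",(R.T@(s-p)).round(4))
# foot outline: model circle r=20 at foot, axis (ax,ay) tool
th=np.linspace(0,2*np.pi,90)
for ax in (-.004,-.002,0,.002,.004):
    for z,nm in ((z0+.0015,"foot"),(z0+.0585,"top")):
        q=np.c_[ax+.02*np.cos(th),.02*np.sin(th),np.full(90,-(z-p[2]))]
        uv=proj("wrist",q@R.T+p,st); print(ax,nm,uv.min(0).round(),uv.max(0).round())
E
```

```text
tool y ang-90 9.977380205969496
rod [0.515  0.1424 0.088 ] collar ctr [0.5149 0.1425 0.072 ]
notch 23.71140814362262
base -9.890213036185623 -9.349749254476988
spring top tool xy [ 0.0045  0.0008 -0.0306]
-0.004 foot [276. 251.] [367. 334.]
-0.004 top [257. 316.] [385. 424.]
-0.002 foot [276. 246.] [367. 330.]
-0.002 top [257. 310.] [385. 420.]
0 foot [276. 242.] [368. 326.]
0 top [256. 304.] [386. 415.]
0.002 foot [275. 237.] [368. 322.]
0.002 top [256. 298.] [386. 410.]
0.004 foot [275. 233.] [368. 318.]
0.004 top [256. 292.] [386. 405.]
```

```bash
python3 -m inch '[{"offset":[0.0245,0.0006,0],"yaw":0,"claw":0.5},{"offset":[0.0245,0.0006,0],"yaw":0,"claw":0.5},{"offset":[0.0245,0.0006,0],"yaw":0,"claw":0.5},{"offset":[0,0,0],"yaw":-8.1,"claw":0.5},{"offset":[0,0,0],"yaw":-8.1,"claw":0.5},{"offset":[0,0,0.02],"yaw":-8.1,"claw":0.5},{"offset":[0,0,0.03],"yaw":-8.1,"claw":0.5},{"offset":[0,0,0.01],"yaw":-8.3,"claw":0.5},{"offset":[0,0,0],"yaw":0,"claw":0.5},{"offset":[0,0,0],"yaw":0,"claw":0.5}]'
python3 - <<'E'
from h import *
st,im=snap("wrist"); R=Ro.from_rotvec(st["ee_rot"]).as_matrix(); p=np.array(st["tool_pos"])
print(st["joint_positions"].round(3),p.round(4),np.degrees(np.arctan2(R[1,1],R[0,1]))-90)
_,a=snap("side");_,b=snap("scene")
for cam in ("side","scene"):
  for n in ("spring_mid","spring_foot","rod_tip","upper_top"):
    for d in finder.place_of(cam,n)[:2]:
        w=toworld(cam,d["point"]); print(cam,n,round(d["conf"],2),w.round(4))
def cr(cam,im,X,s,f):
    u,v=proj(cam,X,st)[0].astype(int); u=np.clip(u,s,640-s);v=np.clip(v,s,480-s)
    print(cam,u,v); return cv2.resize(im[v-s:v+s,u-s:u+s,::-1],(400,400),interpolation=cv2.INTER_CUBIC)
X=[[.515,.1425,.12]]
cv2.imwrite("pics/m4.png",np.hstack([cr("side",a,X,50,8),cr("wrist",im,X,110,0)]))
E
```

```text
clock: 6.75
tool_pos: [0.5181, 0.1439, 0.1373]
ee_rot: [-1.339, 2.841, -0.0]
force: [0.0, -1.0, 0.5]
finger_gap: 0.0391
finger_force: 60.6
[ 6.450e-01 -1.180e-01 -2.400e-01  1.000e-03 -1.448e+00 -1.335e+00] [0.5181 0.1439 0.1373] 50.48858239743166
side spring_mid 0.63 [0.5193 0.1399 0.1381]
side spring_mid 0.22 [0.5129 0.1372 0.0259]
side spring_foot 0.42 [0.5155 0.1379 0.1103]
side rod_tip 0.89 [0.5188 0.1419 0.0872]
side rod_tip 0.62 [0.2836 0.1043 0.0884]
side upper_top 0.71 [0.5138 0.1395 0.0732]
side upper_top 0.58 [0.2859 0.1034 0.07  ]
scene spring_foot 0.6 [0.5169 0.1395 0.1094]
scene spring_foot 0.31 [0.5157 0.1376 0.0831]
scene rod_tip 0.8 [0.515  0.1388 0.0867]
scene rod_tip 0.8 [0.2851 0.0977 0.0867]
scene upper_top 0.7 [0.5136 0.1465 0.072 ]
scene upper_top 0.63 [0.2843 0.101  0.0746]
side 281 249
wrist 325 287
```

View pics/m4.png

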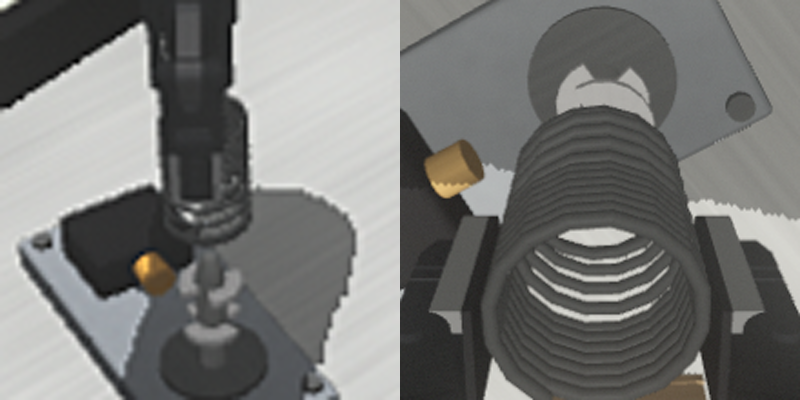

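```bash
python3 - <<'E'
from h import *
st=env.read_state(); R=Ro.from_rotvec(st["ee_rot"]).as_matrix(); p=np.array(st["tool_pos"])
C=lambda x,y: [(x-400)*.55+215, y*.55+177]
g=lambda P: np.degrees(np.arctan2(P[1],P[0]))
rod=np.array([.515,.1425,0])
for q in ((608,72),(585,66),(635,66)):
    w=ray("wrist",[C(*q)],.048,st)[0]-rod; print(w[:2].round(4),np.hypot(*w[:2]).round(4),g(w)-90)
th=np.linspace(0,2*np.pi,90)
c=np.c_[.026*np.cos(th),.026*np.sin(th),np.full(90,.022)]+rod
print("disc pred",proj("wrist",c,st).min(0),proj("wrist",c,st).max(0),"seen L,R,top",C(528,80),C(677,80),C(600,7))
E
```

```text
[-0.0089 -0.0062] 0.0108 -235.3311141130266
[-0.0046 -0.0122] 0.013 -200.82554573997254
[-0.0166 -0.0024] 0.0167 -261.82714777789147
disc pred [282.55642544 180.62957262] [365.31362587 260.18779251] seen L,R,top [285.4, 221.0] [367.35, 221.0] [325.0, 180.85]
```

```bash
python3 -m inch '[{"offset":[-0.0005,0.0022,0.008],"yaw":0,"claw":0.5},{"offset":[0,0,0.01],"yaw":0,"claw":0.5},{"offset":[0,0,0.008],"yaw":0,"claw":0.5},{"offset":[0,0,0],"yaw":0,"claw":0.5}]'; python3 -m inch '[{"offset":[0,0,0.005],"yaw":0,"claw":0.5},{"offset":[0,0,0],"yaw":0,"claw":0.5}]';python3 -m inch '[{"offset":[0,0,0.004],"yaw":0,"claw":0.5},{"offset":[0,0,0],"yaw":0,"claw":0.5}]'
```

```text
clock: 7.7
tool_pos: [0.5154, 0.1455, 0.108]
ee_rot: [1.344, -2.836, -0.0]
force: [-0.8, 0.3, -1.2]
finger_gap: 0.039
finger_force: 60.6
clock: 7.9
tool_pos: [0.5162, 0.1459, 0.1047]
ee_rot: [1.345, -2.838, -0.0]
force: [0.2, 0.4, -0.5]
finger_gap: 0.0388
finger_force: 60.6
clock: 8.1
tool_pos: [0.5162, 0.1459, 0.1009]
ee_rot: [1.345, -2.838, -0.0]
force: [0.1, -0.1, -0.6]
finger_gap: 0.0391
finger_force: 60.6
```

```bash
python3 -m inch '[{"offset":[0,0,0.004],"yaw":0,"claw":0.5},{"offset":[0,0,0],"yaw":0,"claw":0.5}]'; python3 -m inch '[{"offset":[0,0,0.003],"yaw":0,"claw":0.5},{"offset":[0,0,0],"yaw":0,"claw":0.5},{"offset":[0,0,0],"yaw":0,"claw":0.5}]'
```

```text
clock: 8.3
tool_pos: [0.5161, 0.1459, 0.0967]
ee_rot: [1.345, -2.838, -0.0]
force: [0.1, 0.2, -0.9]
finger_gap: 0.039
finger_force: 60.6
clock: 8.6
tool_pos: [0.5164, 0.1459, 0.0943]
ee_rot: [1.346, -2.839, -0.0]
force: [-0.1, 0.2, -1.6]
finger_gap: 0.0389
finger_force: 60.6
```

```bash
python3 -m inch '[{"offset":[0,0,0.003],"yaw":0,"claw":0.5},{"offset":[0,0,0],"yaw":0,"claw":0.5}]'; python3 -m inch '[{"offset":[0,0,0.003],"yaw":0,"claw":0.5},{"offset":[0,0,0],"yaw":0,"claw":0.5},{"offset":[0,0,0],"yaw":0,"claw":0.5}]'
```

```text
clock: 8.8
tool_pos: [0.5162, 0.1459, 0.0908]
ee_rot: [1.345, -2.838, -0.0]
force: [0.2, 0.1, -0.1]
finger_gap: 0.039
finger_force: 60.6
clock: 9.1
tool_pos: [0.5164, 0.1459, 0.0882]
ee_rot: [1.346, -2.839, -0.0]
force: [1.2, 1.4, -0.7]
finger_gap: 0.0387
finger_force: 60.6
```

```bash
python3 -m inch '[{"offset":[0,0,0.002],"yaw":0,"claw":0.5},{"offset":[0.0001,-0.0005,0],"yaw":7.8,"claw":0.5},{"offset":[0.0001,-0.0005,0],"yaw":7.8,"claw":0.5},{"offset":[0.0001,-0.0005,0],"yaw":7.8,"claw":0.5},{"offset":[0.0001,-0.0005,0],"yaw":7.8,"claw":0.5},{"offset":[0.0001,-0.0005,0],"yaw":7.8,"claw":0.5},{"offset":[0.0001,-0.0005,0],"yaw":7.8,"claw":0.5},{"offset":[0.0001,-0.0005,0],"yaw":7.8,"claw":0.5},{"offset":[0.0001,-0.0005,0],"yaw":7.8,"claw":0.5},{"offset":[0.0001,-0.0005,0],"yaw":7.8,"claw":0.5},{"offset":[0,0,0],"yaw":0,"claw":0.5},{"offset":[0,0,0],"yaw":0,"claw":0.5}]'
python3 - <<'E'
from h import *
st,im=snap("wrist"); R=Ro.from_rotvec(st["ee_rot"]).as_matrix(); p=np.array(st["tool_pos"])
print(st["joint_positions"].round(3),p.round(4),np.degrees(np.arctan2(R[1,1],R[0,1]))-90, "axis",(p+R@[.0035,.0007,0]).round(4))
_,a=snap("side")
def cr(cam,im,X,s):
    u,v=proj(cam,X,st)[0].astype(int); u=np.clip(u,s,640-s);v=np.clip(v,s,480-s)
    print(cam,u,v); return cv2.resize(im[v-s:v+s,u-s:u+s,::-1],(400,400),interpolation=cv2.INTER_CUBIC)
X=[[.515,.1425,.07]]
cv2.imwrite("pics/m5.png",np.hstack([cr("side",a,X,50),cr("wrist",im,X,110)]))
E
```

```text
clock: 10.3
tool_pos: [0.517, 0.1417, 0.0863]
ee_rot: [-0.526, -3.097, -0.0]
force: [-0.2, -0.4, -0.4]
finger_gap: 0.0393
finger_force: 60.6
[ 0.643 -0.099 -0.316 -0.    -1.354 -2.55 ] [0.517  0.1417 0.0863] -19.265186752787415 axis [0.514  0.1435 0.0863]
side 282 270
wrist 321 291
```

View pics/m5.png

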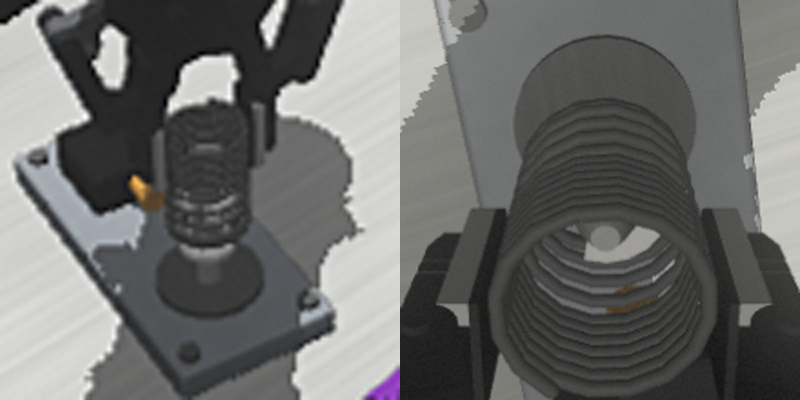

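The side view shows the spring around the rod, past the upper collar and just above the lower one. The wrist view shows the rod tip inside the bore at (603,237). I'll press on gently.

```bash
python3 -m inch '[{"offset":[0,0,0.005],"yaw":0,"claw":0.5},{"offset":[0,0,0.004],"yaw":0,"claw":0.5},{"offset":[0,0,0],"yaw":0,"claw":0.5}]'; python3 -m inch '[{"offset":[0,0,0.003],"yaw":0,"claw":0.5},{"offset":[0,0,0],"yaw":0,"claw":0.5},{"offset":[0,0,0],"yaw":0,"claw":0.5}]'; python3 -m inch '[{"offset":[0,0,0.003],"yaw":0,"claw":0.5},{"offset":[0,0,0],"yaw":0,"claw":0.5},{"offset":[0,0,0],"yaw":0,"claw":0.5}]'
```

```text
clock: 10.7
tool_pos: [0.5165, 0.1415, 0.0761]
ee_rot: [-0.53, -3.095, 0.001]
force: [0.2, 0.4, -1.2]
finger_gap: 0.039
finger_force: 60.6
clock: 11.0
tool_pos: [0.517, 0.1417, 0.0743]
ee_rot: [-0.531, -3.096, 0.0]
force: [-0.2, -0.4, 0.8]
finger_gap: 0.0391
finger_force: 60.6
clock: 11.3
tool_pos: [0.517, 0.1416, 0.0712]
ee_rot: [-0.531, -3.096, 0.0]
force: [-1.0, -0.5, -0.2]
finger_gap: 0.039
finger_force: 60.6
```

```bash
python3 -m inch '[{"offset":[0,0,0.003],"yaw":0,"claw":0.5},{"offset":[0,0,0],"yaw":0,"claw":0.5},{"offset":[0,0,0],"yaw":0,"claw":0.5}]'; python3 -m inch '[{"offset":[0,0,0.003],"yaw":0,"claw":0.5},{"offset":[0,0,0],"yaw":0,"claw":0.5},{"offset":[0,0,0],"yaw":0,"claw":0.5}]'; python3 -m inch '[{"offset":[0,0,0],"yaw":0,"claw":0.5}]'
```

```text
clock: 11.6
tool_pos: [0.517, 0.1416, 0.0681]
ee_rot: [-0.531, -3.096, 0.0]
force: [0.2, -0.2, -0.4]
finger_gap: 0.0388
finger_force: 60.6
clock: 11.9
tool_pos: [0.517, 0.1416, 0.0652]
ee_rot: [-0.531, -3.096, 0.0]
force: [0.6, 1.2, -0.4]
finger_gap: 0.039
finger_force: 60.6
clock: 12.0
tool_pos: [0.5171, 0.1417, 0.0653]
ee_rot: [-0.531, -3.096, -0.0]
force: [-0.3, -0.7, -0.4]
finger_gap: 0.0388
finger_force: 60.6
```

```bash
python3 -m inch '[{"offset":[0,0,0.004],"yaw":0,"claw":0.5},{"offset":[0,0,0.004],"yaw":0,"claw":0.5},{"offset":[0,0,0.003],"yaw":0,"claw":0.5},{"offset":[0,0,0],"yaw":0,"claw":0.5},{"offset":[0,0,0],"yaw":0,"claw":0.5}]'; python3 -m inch '[{"offset":[0,0,0.002],"yaw":0,"claw":0.5},{"offset":[0,0,0],"yaw":0,"claw":0.5},{"offset":[0,0,0],"yaw":0,"claw":0.5}]'; python3 -m inch '[{"offset":[0,0,0.002],"yaw":0,"claw":0.5},{"offset":[0,0,0],"yaw":0,"claw":0.5},{"offset":[0,0,0],"yaw":0,"claw":0.5}]'
```

```text
clock: 12.5
tool_pos: [0.517, 0.1416, 0.0542]
ee_rot: [-0.531, -3.096, 0.0]
force: [-0.0, -0.1, -0.6]
finger_gap: 0.0387
finger_force: 60.6
clock: 12.8
tool_pos: [0.517, 0.1417, 0.0523]
ee_rot: [-0.531, -3.096, -0.0]
force: [-0.5, 0.1, 0.1]
finger_gap: 0.0392
finger_force: 60.6
clock: 13.1
tool_pos: [0.5173, 0.1418, 0.0507]
ee_rot: [0.531, 3.096, 0.001]
force: [-0.9, 0.4, 1.7]
finger_gap: 0.0389
finger_force: 60.8
```

```bash
python3 -m inch '[{"offset":[0,0,0.001],"yaw":0,"claw":0.5},{"offset":[0,0,0],"yaw":0,"claw":0.5},{"offset":[0,0,0],"yaw":0,"claw":-0.5},{"offset":[0,0,0],"yaw":0,"claw":-0.5},{"offset":[0,0,0],"yaw":0,"claw":-0.5},{"offset":[0,0,0],"yaw":0,"claw":-0.5},{"offset":[0,0,-0.01],"yaw":0,"claw":-0.5},{"offset":[0,0,-0.02],"yaw":0,"claw":-0.5},{"offset":[0,0,-0.03],"yaw":0,"claw":-0.5},{"offset":[0,0,-0.04],"yaw":0,"claw":-0.5},{"offset":[0,0,-0.04],"yaw":0,"claw":-0.5},{"offset":[0,0,0],"yaw":0,"claw":-0.5},{"offset":[0,0,0],"yaw":0,"claw":-0.5}]'
python3 - <<'E'
from h import *
st,im=snap("wrist"); _,a=snap("side")
for cam in ("side","wrist"):
  for n in ("spring_mid","spring_foot","seat"):
    for d in finder.place_of(cam,n)[:2]:
        print(cam,n,round(d["conf"],2),toworld(cam,d["point"],st).round(4))
def cr(cam,im,X,s):
    u,v=proj(cam,X,st)[0].astype(int); u=np.clip(u,s,640-s);v=np.clip(v,s,480-s)
    return cv2.resize(im[v-s:v+s,u-s:u+s,::-1],(400,400),interpolation=cv2.INTER_CUBIC)
X=[[.515,.1425,.06]]
cv2.imwrite("pics/m6.png",np.hstack([cr("side",a,X,50),cr("wrist",im,X,110)]))
E
```

```text
clock: 14.4
tool_pos: [0.5175, 0.142, 0.1911]
ee_rot: [0.531, 3.094, 0.004]
force: [-0.2, 0.1, -1.1]
finger_gap: 0.0638
finger_force: 0.0
side spring_mid 0.68 [0.5167 0.1393 0.0542]
side spring_foot 0.61 [0.5143 0.1392 0.0248]
side seat 0.89 [0.2825 0.1018 0.0244]
side seat 0.73 [0.6916 0.3481 0.0052]
wrist spring_mid 0.59 [0.5124 0.1409 0.0507]
wrist spring_foot 0.44 [0.5124 0.1445 0.0883]
wrist spring_foot 0.24 [ 0.4227 -0.0425  0.0041]
wrist seat 0.55 [0.5148 0.144  0.0232]
```

View pics/m6.png

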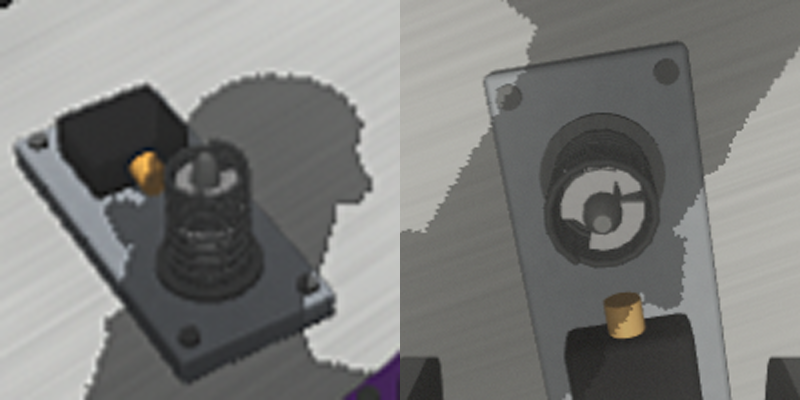

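The side view shows the spring upright around the rod with its foot on the disc and the rod tip just above its rim. The finder puts its middle at 0.051 to 0.054 m, against 0.052 m expected when it is fully home. The gripper is clear, so I'm handing in.

```bash
python3 -c "
from h import *
print(order.job_done())"
```

```text
the job is handed in; nothing more can be done
None
```

The spring stands upright on the seat around the guide rod and is released, with little force felt at the wrist throughout; the job was handed in at about 14.5 s, and no verdict was returned.

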